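# Load the blow-off bay and set its air valve

### The job

Push the blue tote of circuit boards along the rollers until it is fully home against the end stop of the white bay, keeping it on the rollers. Then take the red air-valve wheel by its upright yellow handle, close it clockwise until it stops, back it off exactly two full turns from the stop, and finish still gripping the handle there: do not let go at the end. Leave the phone, the screwdriver and the jar where they are.

Things in the scene. Friction and masses are not known exactly. Their poses are not given: they have to be found in the camera images.
- tote: Loose open blue plastic tote with green circuit boards fixed in it, 0.3 to 0.65 kg; 130 (x) x 150 (y) x 75 mm high, walls 5 mm; origin at its centre, half-way up (78.5 mm above the bench on the rollers), z up. It stands on the rollers between the side rails (7 mm play each side), its y along the lane towards the bay. A push of 1 to 3 N rolls it and it coasts a little.
- conveyor: Fixed roller lane, 440 mm long (y) x 168 mm wide (x); origin on the bench under its middle; +y runs along the lane towards the bay, z up. Free-turning steel rollers, tops 41 mm above the bench; side rails 60 mm high (inner faces at x = -72 and +72 mm), rising to white bay walls 90 mm high from y = +20 mm on. The end at y = -220 mm is open.
- bay_stop (a point): Centre of the face of the bay's white end stop (with black rubber pad), 78.5 mm above the bench, at y = +200 mm of the lane; axes as the lane's. The stop is 120 mm high, the air pipe on it reaches 142 mm. The tote is home when its end wall touches this face: its centre is then 75 mm short of this point (lane y = +125 mm).
- valve_wheel (a joint): Angle of the red valve wheel in rad: 0 = fully closed at a hard stop, growing as it opens, that is counter-clockwise seen from above; 6.283 a turn, 12.566 = two turns open; the wheel turns on freely to 22. Turning takes 0.12 N m (about 2.5 N at the handle) and it stays where it is left. It starts 0.4 to 0.9 turns open.
- handle: Upright yellow plastic grip on the rim of the red wheel, a cylinder of 24 mm diameter and 50 mm height that spins freely on its own pin, so that it can be held firmly without turning the hand while the wheel is turned; origin at its centre, 126 mm above the bench (it spans 101 to 151 mm). It circles the hub at 50 mm radius, its height fixed. The top of the wheel below it is 99 mm above the bench.
- wheel_hub (a point): Point on the vertical axis of the valve wheel, at the height of the handle's centre (126 mm above the bench). The red wheel of 112 mm outer diameter sits below this point (92 mm above the bench), on a fixed brass valve body with a dark foot plate of 140 x 110 mm.
- phone: Bystander: dark phone lying flat, 74 (x) x 152 (y) x 9 mm; origin at the centre of its underside. Leave alone.
- driver: Bystander: screwdriver with red handle lying along its x, 150 mm long; origin under its middle. Leave alone.
- jar: Bystander: small amber jar with black cap, 52 mm diameter, 60 mm high; origin at the centre of its underside. Leave alone.
Mind the look-alikes: they are no part of the job. Of the things that look like the part that bears valve_wheel, the smaller one is meant. There is more than one size of the tote; the one meant has the size given above.

How it is judged:
By the outcome, as a careful person would: the job done as asked, in the order asked, and still so for the second after the job is handed in, while the arm keeps its last pose, push and grip.
It also fails if it takes over 72 s, if anything falls off the work surface, if the arm or the gripper's body presses on something with over 40 N, if the wrist force passes 120 N, or if a joint passes its speed limit or range.

### The arm

A 7-joint arm with a two-finger parallel gripper is mounted at the origin on the work surface. World frame = base frame: x ahead of the robot, y to its left, z up, the work surface at z = 0. Lengths are in m, angles in degrees, forces in N, time in s.
With the tool pointing down it reaches from about 0.425 to 0.875 m from the base axis. Payload 4.7 kg.
Tool frame: the origin (TCP) lies midway between the tips of the shut fingers; the grasp point (between the pads) lies 19 mm behind it; z points along the fingers, y is the direction in which the jaws open and shut (so a half turn about z gives the same grasp; the last joint's range is limited). The gripper opens to 87 mm and grips with 3 to 60 N. Pads are 19 mm wide; open, the fingers measure 117 mm over their backs; the gripper's body (75 mm by 190 mm) begins 51 mm behind the grasp point.
Start: joints at [72.084, 18.392, -4.016, 83.108, 1.295, 78.541, -3.26], TCP at [0.209, -0.616, 0.223] pointing down, gripper open.
Joint ranges: [-163.93, 163.93], [-17.29, 119.83], [-79.2, 71.16], [3.27, 140.29], [-89.18, 269.18], [5.43, 117.66], [-154.24, 154.24]. Speed limits (degrees/s): [147.25, 147.25, 180, 180, 180, 180, 180].

### API

Orientations are given as [roll, pitch, yaw] about the fixed x, y, z axes, in that order (R = Rz(yaw) Ry(pitch) Rx(roll)).
In Python, from cell import env gives the robot as it stands.
- The arm moves only by the tool apply_moves, never from a script. Its argument "targets" is a list of rows, each a list of 2 entries, a list of its own where there are three numbers: the shift along the world's x, y, z in mm, then the turn, a rotation vector about the world's x, y, z in rad. A call has 1 to 8 rows; each row is the pose to reach, as a shift and turn from the pose commanded when the call began; what a row does not reach only later rows make up. A row lasts 1/10 s, in which the tool goes at most 50 mm and 8.59 degrees, less where a joint would pass 70% of its speed; a pose out of reach is approached as far as the arm can. A call with a gripper value outside its range is refused whole. "hand" is the finger opening in mm, from 0 to 87, set as the call begins (left out, the last holds). The fingers move at their own pace and stop on an object; "squeeze" is the grip in N (left out, the last holds). Time passes only in rows, so rows that repeat a pose let the fingers close. It gives the time, the measured TCP pose, the force and the opening at its end, in the units of the state.
- env.get_obs(): the state, without advancing time (a new reading comes with each control period).
- env.read_camera(name): name is "side" or "top" or "wrist"; returns a dict with "image" (480x640x3 uint8, red, green, blue), "camera_matrix" (3x3 intrinsics, pixels), "camera_from_world" (4x4, takes a point from world to camera coordinates); the wrist camera has in their place "mount" (4x4, takes a point from camera to tool coordinates, whose origin is the TCP and whose axes are the flange's). Camera axes: x right, y down, z forward; pixel columns grow to the right and rows downward; lengths in m; the calibration is good to about 2 mm. The wrist camera is an equidistant fisheye: a pixel r from the principal point sees the ray r / f radians off the axis. A picture is of the moment at which its call begins: read the wrist's pose just before it. There is no depth.
- env.sign_off(): hands the job in, once; it reports no verdict.
Trained networks look in a picture, given as the dict that the camera call returned (one of the last four; its "shot" number tells which), for a name from the list of things; names that differ only in an ending like _2 or _b are one class to them, and where a whole thing is asked for, a point or a joint stands for the part that bears it (a point fixed in the world has none). Each returns a list of dicts, best first, with "conf" (0 to 1); they miss things now and then, are a little off and sometimes report something else, mostly with a low value. They report only what shows in the picture. A call takes as long as a camera call. They do not tell look-alikes from the thing itself.
- env.regions_of(picture, target): "region" (480x640 bool, what is visible of it) and "rect" ([left, top, right, bottom] in pixels, round what is visible of it).
The state is a dict: "time_s": time; "qpos": joint angles; "joint_velocities": joint speeds; "effort": joint torques, N m; "tool_pos": TCP position; "tool_rot": TCP orientation; "force": force on the tool from outside, world axes, zero at the start; "wrist_torque": the same for the moment, N m; "grip_width": finger opening in m.
Only numpy, scipy, OpenCV 4.12 (cv2) and the standard library are available. Lean on these libraries where they do the work, as an engineer would, in place of code of your own. Each camera call takes 0.05 s, during which the arm holds its last target. There are 200 camera calls.

## Working session

There is one attempt and no reset: what is moved stays moved. The work goes in short steps, Python scripts to look and compute and a tool call to move; the robot and the scene stay as the last step left them, time stands still between calls to the robot, and variables do not carry over. Pictures are saved under pics/ and viewed, about 8 in all and at most 12, crops included, and the job is handed in when it is done.

Besides the shell and the picture viewer there is one more tool, called after "Call:" as a command line: name --argument value ..., lists and objects as JSON in quotes. apply_moves: Moves the arm, as the interface text tells. Its arguments: {"type":"object","properties":{"targets":{"type":"array","items":{"type":"array"}},"hand":{"type":"number"},"squeeze":{"type":"number"}},"required":["targets"]}

```bash
ls; mkdir -p pics; cat > h.py <<'E'
import numpy as np, cv2
from cell import env
def ray(p,u,v):
    K=p["camera_matrix"];T=p["camera_from_world"];R=T[:3,:3];t=T[:3,3]
    d=R.T@np.linalg.solve(K,[u,v,1.]);return -R.T@t,d
def at_z(p,u,v,z):
    c,d=ray(p,u,v);return c+d*(z-c[2])/d[2]
def proj(p,X):
    T=p["camera_from_world"];c=T[:3,:3]@np.array(X,float)+T[:3,3];q=p["camera_matrix"]@c;return q[:2]/q[2]
def save(p,n): cv2.imwrite(n,cv2.cvtColor(p["image"],cv2.COLOR_RGB2BGR))
E
python3 - <<'E'
from h import *
print(env.get_obs())
for n in("top","side"):
    p=env.read_camera(n);save(p,f"pics/{n}0.png")
    print(n,p["camera_matrix"].tolist(),p["camera_from_world"].round(3).tolist())
    for t in("tote","conveyor","valve_wheel","handle","phone","driver","jar"):
        for r in env.regions_of(p,t):
            m=r["region"];v,u=np.nonzero(m);print(t,round(r["conf"],2),[int(x) for x in r["rect"]],m.sum(),u.mean().round(1),v.mean().round(1),at_z(p,u.mean(),v.mean(),.1).round(3))
E
```

```text
pics
{'time_s': 0.0, 'qpos': array([72.08258019, 18.4377203 , -4.01572481, 83.17259849,  1.29443519,
       78.53855652, -3.25886382]), 'joint_velocities': array([ 0.06003847, -0.09979026,  0.0118115 ,  0.04591627,  0.03098663,
       -0.02101467,  0.0673587 ]), 'effort': array([-1.53630954e-04, -4.91288245e+01, -4.03860016e-01, -3.12527204e+01,
       -6.37090998e-02,  4.38586471e-02,  1.72943287e-04]), 'tool_pos': array([ 0.20846115, -0.61511546,  0.22149687]), 'tool_rot': array([-1.79896330e+02,  4.91918951e-03,  1.87283297e+01]), 'force': array([-0.37734756, -0.67974513, -0.485026  ]), 'wrist_torque': array([-0.00588796,  0.01178799,  0.0203964 ]), 'grip_width': 0.0872952314283283}
top [[536.2192177635802, 0.0, 319.4153132497401], [0.0, 536.2192177635802, 245.67835928247857], [0.0, 0.0, 1.0]] [[-0.014, -1.0, 0.009, -0.08], [-0.987, 0.013, -0.163, 0.505], [0.162, -0.011, -0.987, 1.367], [0.0, 0.0, 0.0, 1.0]]
tote 0.89 [241, 171, 302, 228] 3484 271.1 200.7 [0.613 0.035 0.1  ]
tote 0.88 [61, 266, 184, 374] 7735 123.5 322.0 [0.311 0.397 0.1  ]
tote 0.5 [341, 188, 364, 208] 360 351.5 
[... 1068 characters left out ...]
2, 388, 251] 3650 358.3 217.2 [0.616 0.011 0.1  ]
conveyor 0.63 [319, 118, 395, 278] 6611 351.5 191.9 [0.605 0.099 0.1  ]
valve_wheel 0.94 [314, 417, 432, 480] 3008 370.8 452.9 [ 0.594 -0.524  0.1  ]
valve_wheel 0.92 [282, 309, 338, 365] 1360 308.8 336.3 [ 0.493 -0.308  0.1  ]
handle 0.8 [401, 460, 433, 479] 537 416.9 470.1 [ 0.666 -0.552  0.1  ]
handle 0.49 [303, 337, 312, 362] 247 306.5 348.7 [ 0.488 -0.334  0.1  ]
phone 0.95 [238, 183, 267, 228] 1101 251.9 205.5 [0.357 0.051 0.1  ]
driver 0.74 [237, 253, 292, 269] 322 273.5 258.6 [ 0.416 -0.115  0.1  ]
jar 0.89 [356, 285, 383, 316] 620 369.3 299.5 [ 0.62  -0.224  0.1  ]
jar 0.22 [281, 310, 336, 365] 1487 309.2 336.0 [ 0.494 -0.307  0.1  ]
```

View pics/top0.png

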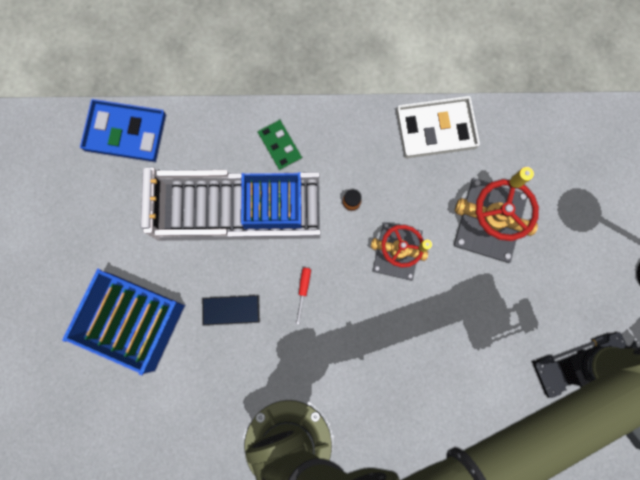

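View pics/side0.png

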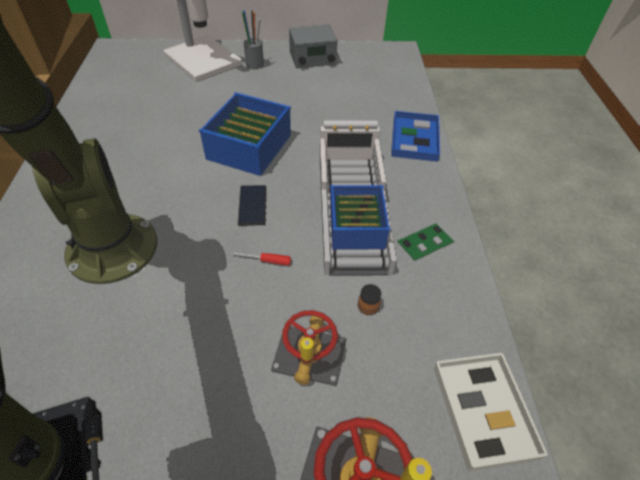

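Top view: the lane runs from (320,205) to the bay stop at (150,202), with the tote at (271,200). The small wheel is at (403,246) with its handle at (426,244), and the jar at (351,199). The large valve, the big tote and the flat tray are look-alikes.

```bash
python3 - <<'E'
from h import *
t=env.read_camera("top");s=env.read_camera("side")
def mask(p,kind,box):
    h=cv2.cvtColor(p["image"],cv2.COLOR_RGB2HSV);H,S,V=[h[...,i].astype(int) for i in range(3)]
    m={"red":((H<6)|(H>172))&(S>140)&(V>70),"yel":(H>22)&(H<34)&(S>150)&(V>150),"blue":(H>100)&(H<125)&(S>150)&(V>50)}[kind]
    z=np.zeros_like(m);l,a,r,b=box;z[a:b,l:r]=m[a:b,l:r];return z
for n,p,wb,tb in(("top",t,(370,215,440,270),(235,165,308,235)),("side",s,(270,300,350,385),(322,175,395,255))):
    m=mask(p,"red",wb);v,u=np.nonzero(m)
    hull=cv2.convexHull(np.c_[u,v].astype(np.int32)); e=cv2.fitEllipse(hull)
    print(n,"wheel ell",np.round(e[0],1),np.round(e[1],1),at_z(p,*e[0],.095).round(4))
    m=mask(p,"yel",wb);v,u=np.nonzero(m);print(" yel",m.sum(),u.min(),u.max(),v.min(),v.max(),u.mean().round(1),v.mean().round(1),at_z(p,u.mean(),v.mean(),.148).round(4))
    m=mask(p,"blue",tb);v,u=np.nonzero(m);r=cv2.minAreaRect(np.c_[u,v].astype(np.float32))
    print(" tote",np.round(r[0],1),at_z(p,*r[0],.116).round(4));print(np.array([at_z(p,*c,.116) for c in cv2.boxPoints(r)]).round(4).tolist())
a=cv2.resize(t["image"][160:275,130:450],None,fx=2.5,fy=2.5,interpolation=cv2.INTER_CUBIC)
cv2.imwrite("pics/crop1.png",a[...,::-1])
E
```

```text
top wheel ell [402.2 245.7] [41.5 42.6] [ 0.4927 -0.2959  0.095 ]
 yel 17 422 426 242 250 423.5 245.7 [ 0.4834 -0.3387  0.148 ]
 tote [270.8 200.5] [0.6089 0.0347 0.116 ]
[[0.6789, 0.1109, 0.116], [0.68, -0.0391, 0.116], [0.5399, -0.0404, 0.116], [0.539, 0.1071, 0.116]]
side wheel ell [309.5 335.5] [49.9 54.1] [ 0.4944 -0.3034  0.095 ]
 yel 100 300 313 338 349 306.6 343.6 [ 0.4879 -0.3485  0.148 ]
 tote [359.7 216.4] [ 0.6165 -0.0015  0.116 ]
[[0.5526, 0.1031, 0.116], [0.6946, 0.1083, 0.116], [0.6735, -0.0948, 0.116], [0.5475, -0.0984, 0.116]]
```

View pics/crop1.png

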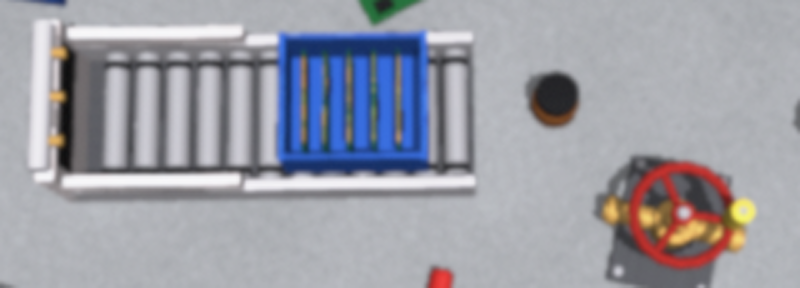

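```bash
python3 - <<'E'
from h import *
t=env.read_camera("top")
f=lambda x,y,z:at_z(t,130+(x+.5)/2.5-.5,160+(y+.5)/2.5-.5,z).round(4)
print("open end",f(474,38,.06),f(474,184,.06)); print("bay rails",f(65,33,.09),f(243,32,.09),f(62,183,.09),f(243,181,.09))
print("stop top front",f(60,22,.12),f(54,170,.12)); print("handle",f(743,210,.151)," hub",f(684,212,.1),"jar",f(556,93,.06))
E
```

```text
open end [ 0.6913 -0.0891  0.06  ] [ 0.5338 -0.0869  0.06  ]
bay rails [0.6925 0.3344 0.09  ] [0.6914 0.1505 0.09  ] [0.5345 0.3319 0.09  ] [0.5343 0.1484 0.09  ]
stop top front [0.6948 0.3308 0.12  ] [0.542  0.3313 0.12  ]
handle [ 0.4877 -0.3466  0.151 ]  hub [ 0.4949 -0.2979  0.1   ] jar [ 0.6303 -0.1747  0.06  ]
```

Call:
apply_moves --targets '[[[0,0,60],[0,0,0]],[[40,50,80],[0,0,0.14]],[[70,95,80],[0,0,0.28]],[[100,140,80],[0,0,0.42]],[[140,185,80],[0,0,0.56]],[[180,230,80],[0,0,0.7]],[[220,275,80],[0,0,0.84]],[[250,310,80],[0,0,0.98]]]' --hand 0

```text
time_s: 1.75
tool_pos: [0.4244, -0.3446, 0.303]
tool_rot: [179.9, 0.0, 75.2]
force: [0.1, -0.0, 0.3]
grip_width: 0.0312
```

Call:
apply_moves --targets '[[[30,40,0],[0,0,0.13]],[[65,85,0],[0,0,0.26]],[[100,130,0],[0,0,0.26]],[[130,175,0],[0,0,0.26]],[[152,214,-20],[0,0,0.26]],[[152,214,-60],[0,0,0.26]],[[152,214,-100],[0,0,0.26]],[[152,214,-140],[0,0,0.26]]]' --hand 0

```text
time_s: 2.55
tool_pos: [0.5757, -0.1311, 0.1613]
tool_rot: [180.0, 0.0, 89.9]
force: [0.6, -0.8, 0.2]
grip_width: 0.0006
```

Call:
apply_moves --targets '[[[0,0,-40],[0,0,0]],[[0,0,-78],[0,0,0]],[[0,0,-78],[0,0,0]],[[0,0,-78],[0,0,0]]]'

```text
time_s: 2.95
tool_pos: [0.5755, -0.1322, 0.085]
tool_rot: [-180.0, -0.0, 89.8]
force: [0.6, 0.2, 1.4]
grip_width: 0.0004
```

Call:
apply_moves --targets '[[[20,25,-3],[0,0,0]],[[36,45,-5],[0,0,0]],[[36,60,-5],[0,0,0]],[[36,70,-5],[0,0,0]],[[36,78,-5],[0,0,0]],[[36,86,-5],[0,0,0]],[[36,94,-5],[0,0,0]],[[36,102,-5],[0,0,0]]]'

```text
time_s: 3.75
tool_pos: [0.6114, -0.0311, 0.0799]
tool_rot: [180.0, 0.1, 89.7]
force: [-0.2, -2.7, 2.3]
grip_width: 0.0008
```

Call:
apply_moves --targets '[[[0,8,0],[0,0,0]],[[0,16,0],[0,0,0]],[[0,24,0],[0,0,0]],[[0,32,0],[0,0,0]],[[0,40,0],[0,0,0]],[[0,48,0],[0,0,0]],[[0,56,0],[0,0,0]],[[0,64,0],[0,0,0]]]'

```text
time_s: 4.55
tool_pos: [0.6112, 0.0345, 0.0794]
tool_rot: [-180.0, -0.0, 89.8]
force: [0.7, -1.8, 0.8]
grip_width: 0.0007
```

Call:
apply_moves --targets '[[[0,8,0],[0,0,0]],[[0,16,0],[0,0,0]],[[0,24,0],[0,0,0]],[[0,32,0],[0,0,0]],[[0,40,0],[0,0,0]],[[0,48,0],[0,0,0]],[[0,56,0],[0,0,0]],[[0,64,0],[0,0,0]]]'

```text
time_s: 5.35
tool_pos: [0.6112, 0.0985, 0.0794]
tool_rot: [-180.0, -0.0, 89.8]
force: [-1.8, -1.1, 0.7]
grip_width: 0.0005
```

Call:
apply_moves --targets '[[[0,8,0],[0,0,0]],[[0,16,0],[0,0,0]],[[0,24,0],[0,0,0]],[[0,32,0],[0,0,0]],[[0,40,0],[0,0,0]],[[0,46,0],[0,0,0]]]'

```text
time_s: 5.95
tool_pos: [0.6112, 0.1449, 0.0794]
tool_rot: [-180.0, -0.0, 89.8]
force: [-1.5, -1.3, -0.1]
grip_width: 0.0003
```

Call:
apply_moves --targets '[[[0,4,0],[0,0,0]],[[0,8,0],[0,0,0]],[[0,12,0],[0,0,0]],[[0,16,0],[0,0,0]],[[0,20,0],[0,0,0]],[[0,22,0],[0,0,0]],[[0,22,0],[0,0,0]]]'

```text
time_s: 6.65
tool_pos: [0.6116, 0.1667, 0.0798]
tool_rot: [180.0, -0.1, 89.8]
force: [0.4, -0.6, 1.4]
grip_width: 0.0003
```

Call:
apply_moves --targets '[[[0,2,0],[0,0,0]],[[0,4,0],[0,0,0]],[[0,5,0],[0,0,0]],[[0,5,0],[0,0,0]]]'

```text
time_s: 7.05
tool_pos: [0.6117, 0.1701, 0.0797]
tool_rot: [180.0, 0.1, 89.7]
force: [0.3, -2.8, 1.9]
grip_width: 0.0004
```

Call:
apply_moves --targets '[[[0,1,0],[0,0,0]],[[0,2,0],[0,0,0]],[[0,2,0],[0,0,0]],[[0,2,0],[0,0,0]]]'

```text
time_s: 7.45
tool_pos: [0.6117, 0.1701, 0.0797]
tool_rot: [-180.0, 0.2, 89.7]
force: [-0.9, -6.6, 3.2]
grip_width: 0.0006
```

Call:
apply_moves --targets '[[[0,1,0],[0,0,0]],[[0,2,0],[0,0,0]],[[0,2,0],[0,0,0]],[[0,2,0],[0,0,0]]]'

```text
time_s: 7.85
tool_pos: [0.6119, 0.1701, 0.0797]
tool_rot: [-180.0, 0.3, 89.6]
force: [-1.7, -9.0, 5.1]
grip_width: 0.0009
```

Call:
apply_moves --targets '[[[0,-6,0],[0,0,0]],[[0,-20,0],[0,0,0]],[[0,-40,0],[0,0,0]],[[0,-50,40],[0,0,0]],[[0,-60,80],[0,0,0]],[[0,-80,120],[0,0,0]],[[0,-110,160],[0,0,0]],[[0,-150,180],[0,0,0]]]'

```text
time_s: 8.65
tool_pos: [0.6125, 0.0268, 0.2638]
tool_rot: [179.6, -0.1, 90.0]
force: [0.8, -0.2, 0.3]
grip_width: 0.0004
```

Call:
apply_moves --targets '[[[-20,-40,10],[0,0,0]],[[-40,-80,20],[0,0,0]],[[-60,-120,20],[0,0,0]],[[-80,-160,20],[0,0,0]],[[-100,-200,20],[0,0,0]],[[-110,-240,20],[0,0,0]],[[-120,-280,20],[0,0,0]],[[-120,-310,20],[0,0,0]]]' --hand 87

```text
time_s: 9.45
tool_pos: [0.4894, -0.2885, 0.2796]
tool_rot: [180.0, 0.1, 89.6]
force: [-0.5, -0.4, 0.5]
grip_width: 0.0566
```

```bash
python3 - <<'E'
from h import *
o=env.get_obs();print(o["tool_pos"],o["tool_rot"])
w=env.read_camera("wrist");t=env.read_camera("top")
save(w,"pics/w1.png");np.save("w1.npy",w["image"])
print({k:(v.round(4).tolist() if hasattr(v,'round') else v) for k,v in w.items() if k!="image"})
for q in("handle","valve_wheel"):
    for r in env.regions_of(w,q): print(q,round(r["conf"],2),r["rect"])
for r in env.regions_of(t,"tote"):
    m=r["region"].astype(np.uint8);v,u=np.nonzero(m);print(r["conf"],r["rect"],at_z(t,u.mean(),v.mean(),.116))
cv2.imwrite("pics/both.png",np.hstack([cv2.resize(w["image"],(400,300)),cv2.resize(t["image"][150:255,120:330],(400,200))[...,:].repeat(1,0) if 0 else cv2.copyMakeBorder(cv2.resize(t["image"][150:255,120:330],(400,200)),0,100,0,0,cv2.BORDER_CONSTANT)])[...,::-1])
E
```

```text
[ 0.48943291 -0.28852071  0.27956891] [1.79994924e+02 6.14348481e-02 8.95834803e+01]
{'camera_matrix': [[371.6483, 0.0, 318.9954], [0.0, 371.6483, 243.1754], [0.0, 0.0, 1.0]], 'mount': [[-0.0017, -0.9688, -0.2479, 0.0681], [1.0, -0.0016, -0.0006, 0.0004], [0.0002, -0.2479, 0.9688, -0.1618], [0.0, 0.0, 0.0, 1.0]], 'shot': 6}
handle 0.9 [306.2, 272.7, 333.1, 300.3]
valve_wheel 0.87 [268.0, 174.5, 382.9, 304.1]
valve_wheel 0.48 [167.5, 2.0, 285.8, 23.7]
0.95 [62.6, 265.2, 185.0, 374.4] [0.3102741  0.39027088 0.116     ]
0.88 [153.4, 172.1, 219.3, 227.0] [0.60864666 0.24937358 0.116     ]
```

View pics/both.png

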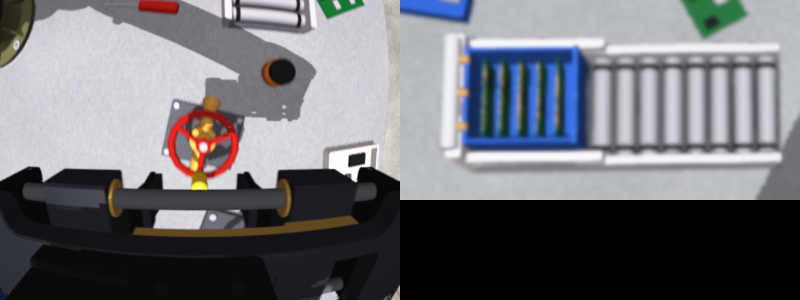

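Left (wrist): the small wheel has its hub at about (325,235) full scale, with the yellow handle at about (320,290), partly behind the gripper rod. Right (top): the tote sits squarely against the bay stop.

```bash
cat >> h.py <<'E'
from scipy.spatial.transform import Rotation as Ro
def wpt(w,o,u,v,z):
    K=w["camera_matrix"];a=(u-K[0,2])/K[0,0];b=(v-K[1,2])/K[1,1];r=np.hypot(a,b)+1e-12
    d=np.array([a/r*np.sin(r),b/r*np.sin(r),np.cos(r)])
    R=Ro.from_euler("xyz",o["tool_rot"],degrees=True).as_matrix();M=w["mount"]
    c=o["tool_pos"]+R@M[:3,3];D=R@M[:3,:3]@d;return c+D*(z-c[2])/D[2]
def hsv(im,box,f):
    h=cv2.cvtColor(im,cv2.COLOR_RGB2HSV).astype(int);m=f(h[...,0],h[...,1],h[...,2]);z=np.zeros_like(m);l,a,r,b=box;z[a:b,l:r]=m[a:b,l:r];return np.nonzero(z)[::-1]
E
python3 - <<'E'
from h import *
o=env.get_obs();w=env.read_camera("wrist")
u,v=hsv(w["image"],(250,165,400,310),lambda H,S,V:((H<6)|(H>172))&(S>140)&(V>80))
e=cv2.fitEllipse(cv2.convexHull(np.c_[u,v].astype(np.int32)));print(e,wpt(w,o,*e[0],.095))
u,v=hsv(w["image"],(250,240,400,310),lambda H,S,V:(H>24)&(H<34)&(S>130)&(V>150))
print(len(u),u.min(),u.max(),v.min(),v.max())
for vv in(v.min(),v.max(),v.mean()): print(wpt(w,o,u.mean(),vv,.151).round(4))
print("hub cap",wpt(w,o,325,235,.1).round(4))
cv2.imwrite("pics/c2.png",cv2.resize(w["image"][165:315,245:405],None,fx=3,fy=3)[...,::-1])
E
```

```text
((322.34527587890625, 232.52110290527344), (110.24694061279297, 113.62696075439453), 85.44334411621094) [ 0.49519255 -0.2937958   0.095     ]
246 304 327 240 303
[ 0.4877 -0.2874  0.151 ]
[ 0.4873 -0.3424  0.151 ]
[ 0.4874 -0.33    0.151 ]
hub cap [ 0.4976 -0.2951  0.1   ]
```

View pics/c2.png

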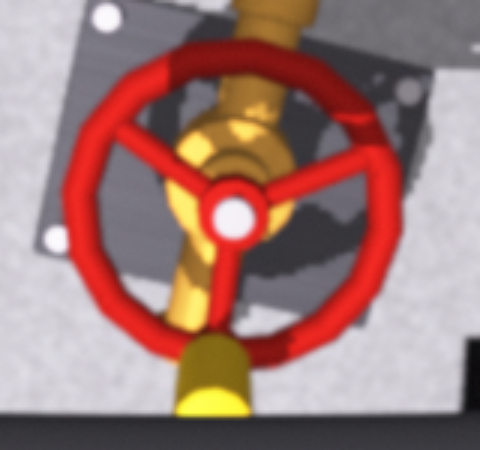

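Call:
apply_moves --targets '[[[-1,-28,0],[0,0,0]],[[-1,-57,0],[0,0,0]],[[-1,-57,-35],[0,0,0]],[[-1,-57,-70],[0,0,0]],[[-1,-57,-105],[0,0,0]],[[-1,-57,-140],[0,0,0]],[[-1,-57,-169],[0,0,0]],[[-1,-57,-169],[0,0,0]]]' --hand 87

```text
time_s: 10.55
tool_pos: [0.4883, -0.3387, 0.1063]
tool_rot: [-179.6, -0.3, 89.9]
force: [-1.2, 0.2, -0.3]
grip_width: 0.0868
```

Call:
apply_moves --targets '[[[0,0,0],[0,0,0]],[[0,0,0],[0,0,0]],[[0,0,0],[0,0,0]],[[0,0,0],[0,0,0]],[[0,0,0],[0,0,0]],[[0,0,0],[0,0,0]],[[0,0,0],[0,0,0]],[[0,0,0],[0,0,0]]]' --hand 10 --squeeze 20

```text
time_s: 11.35
tool_pos: [0.4903, -0.3423, 0.1105]
tool_rot: [-180.0, -0.0, 89.8]
force: [-0.2, -0.4, 0.2]
grip_width: 0.0308
```

```bash
python3 - <<'E'
from h import *
o=env.get_obs();print(o["tool_pos"],o["tool_rot"],o["force"],o["wrist_torque"],o["grip_width"])
s=env.read_camera("side");cv2.imwrite("pics/s2.png",cv2.resize(s["image"][270:420,220:420],None,fx=3,fy=3)[...,::-1])
E
```

```text
[ 0.49033359 -0.34225411  0.1104841 ] [-1.79999827e+02 -1.92136933e-03  8.97700200e+01] [-0.19754715 -0.43228898  0.16630682] [-0.03010241 -0.11747187 -0.0018885 ] 0.030812209445315226
```

View pics/s2.png

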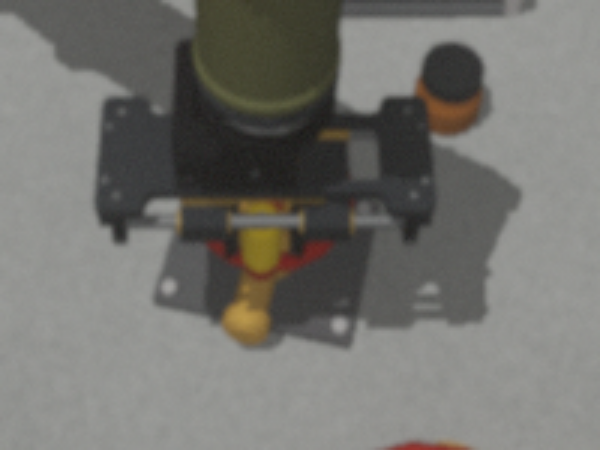

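The handle is centred between the jaws. The fingers are still closing (31 mm), and the tool is about 4 mm short in y.

Call:
apply_moves --targets '[[[-2,-4,0],[0,0,0]],[[-2,-4,0],[0,0,0]],[[-2,-4,0],[0,0,0]],[[-2,-4,0],[0,0,0]],[[-2,-4,0],[0,0,0]]]' --hand 10 --squeeze 25

```text
time_s: 11.9
tool_pos: [0.4895, -0.3429, 0.1104]
tool_rot: [180.0, -0.2, 89.9]
force: [0.6, 6.2, 2.3]
grip_width: 0.0234
```

```bash
cat > arc.py <<'E'
import numpy as np,sys
a0,step,n=[float(x) for x in sys.argv[1:4]];ox,oy=[float(x) for x in (sys.argv[4:6] or (0,0))]
f=lambda a:50*np.array([np.cos(np.radians(a)),np.sin(np.radians(a))])
print([[[*(f(a0+step*(i+1))-f(a0)+[ox,oy]).round().astype(int).tolist(),0],[0,0,0]] for i in range(int(n))])
E
python3 arc.py -99 -12 8 0 3; python3 arc.py -195 -12 8;python3 arc.py -291 -12 8
```

```text
[[[-10, 6, 0], [0, 0, 0]], [[-19, 10, 0], [0, 0, 0]], [[-28, 17, 0], [0, 0, 0]], [[-34, 25, 0], [0, 0, 0]], [[-39, 34, 0], [0, 0, 0]], [[-42, 45, 0], [0, 0, 0]], [[-42, 55, 0], [0, 0, 0]], [[-40, 65, 0], [0, 0, 0]]]
[[[4, 10, 0], [0, 0, 0]], [[9, 19, 0], [0, 0, 0]], [[17, 26, 0], [0, 0, 0]], [[26, 32, 0], [0, 0, 0]], [[35, 35, 0], [0, 0, 0]], [[46, 37, 0], [0, 0, 0]], [[56, 36, 0], [0, 0, 0]], [[66, 34, 0], [0, 0, 0]]]
[[[9, -5, 0], [0, 0, 0]], [[17, -11, 0], [0, 0, 0]], [[24, -19, 0], [0, 0, 0]], [[29, -29, 0], [0, 0, 0]], [[31, -39, 0], [0, 0, 0]], [[32, -49, 0], [0, 0, 0]], [[30, -60, 0], [0, 0, 0]], [[27, -69, 0], [0, 0, 0]]]
```

Call:
apply_moves --targets '[[[-10,5,0],[0,0,0]],[[-19,9,0],[0,0,0]],[[-28,17,0],[0,0,0]],[[-34,25,0],[0,0,0]],[[-39,34,0],[0,0,0]],[[-42,45,0],[0,0,0]],[[-42,55,0],[0,0,0]],[[-40,65,0],[0,0,0]]]'

```text
time_s: 12.7
tool_pos: [0.4463, -0.2815, 0.1104]
tool_rot: [-179.8, 0.1, 89.7]
force: [-1.1, -3.7, -1.8]
grip_width: 0.0234
```

Call:
apply_moves --targets '[[[4,10,0],[0,0,0]],[[9,19,0],[0,0,0]],[[17,26,0],[0,0,0]],[[26,32,0],[0,0,0]]]'

```text
time_s: 13.1
tool_pos: [0.4742, -0.2476, 0.1104]
tool_rot: [-179.9, -0.1, 89.8]
force: [-2.8, -2.3, -0.6]
grip_width: 0.0232
```

```bash
python3 arc.py -243 -12 8; python3 arc.py -267 -12 8; python3 arc.py -291 -12 8;python3 arc.py -315 -12 8;python3 arc.py -339 -12 8;python3 arc.py -363 -12 8;python3 arc.py -387 -12 8
```

```text
[[[10, 4, 0], [0, 0, 0]], [[20, 5, 0], [0, 0, 0]], [[31, 5, 0], [0, 0, 0]], [[41, 2, 0], [0, 0, 0]], [[50, -3, 0], [0, 0, 0]], [[58, -9, 0], [0, 0, 0]], [[65, -17, 0], [0, 0, 0]], [[69, -27, 0], [0, 0, 0]]]
[[[10, -1, 0], [0, 0, 0]], [[21, -3, 0], [0, 0, 0]], [[30, -8, 0], [0, 0, 0]], [[38, -15, 0], [0, 0, 0]], [[45, -23, 0], [0, 0, 0]], [[49, -32, 0], [0, 0, 0]], [[52, -42, 0], [0, 0, 0]], [[53, -53, 0], [0, 0, 0]]]
[[[9, -5, 0], [0, 0, 0]], [[17, -11, 0], [0, 0, 0]], [[24, -19, 0], [0, 0, 0]], [[29, -29, 0], [0, 0, 0]], [[31, -39, 0], [0, 0, 0]], [[32, -49, 0], [0, 0, 0]], [[30, -60, 0], [0, 0, 0]], [[27, -69, 0], [0, 0, 0]]]
[[[7, -8, 0], [0, 0, 0]], [[11, -17, 0], [0, 0, 0]], [[14, -28, 0], [0, 0, 0]], [[15, -38, 0], [0, 0, 0]], [[13, -48, 0], [0, 0, 0]], [[9, -58, 0], [0, 0, 0]], [[4, -67, 0], [0, 0, 0]], [[-4, -74, 0], [0, 0, 0]]]
[[[3, -10, 0], [0, 0, 0]], [[3, -21, 0], [0, 0, 0]], [[2, -31, 0], [0, 0, 0]], [[-2, -41, 0], [0, 0, 0]], [[-8, -49, 0], [0, 0, 0]], [[-15, -57, 0], [0, 0, 0]], [[-24, -62, 0], [0, 0, 0]], [[-34, -66, 0], [0, 0, 0]]]
[[[-2, -10, 0], [0, 0, 0]], [[-5, -20, 0], [0, 0, 0]], [[-11, -29, 0], [0, 0, 0]], [[-18, -36, 0], [0, 0, 0]], [[-27, -42, 0], [0, 0, 0]], [[-37, -46, 0], [0, 0, 0]], [[-47, -47, 0], [0, 0, 0]], [[-58, -47, 0], [0, 0, 0]]]
[[[-6, -9, 0], [0, 0, 0]], [[-13, -16, 0], [0, 0, 0]], [[-22, -22, 0], [0, 0, 0]], [[-32, -26, 0], [0, 0, 0]], [[-42, -27, 0], [0, 0, 0]], [[-52, -27, 0], [0, 0, 0]], [[-62, -24, 0], [0, 0, 0]], [[-72, -19, 0], [0, 0, 0]]]
```

Call:
apply_moves --targets '[[[10,4,0],[0,0,0]],[[20,5,0],[0,0,0]]]'

```text
time_s: 13.3
tool_pos: [0.4952, -0.2431, 0.1104]
tool_rot: [-180.0, -0.1, 89.8]
force: [-2.8, -0.1, 1.5]
grip_width: 0.0233
```

Call:
apply_moves --targets '[[[10,-1,0],[0,0,0]],[[21,-3,0],[0,0,0]]]'

```text
time_s: 13.5
tool_pos: [0.516, -0.2476, 0.1104]
tool_rot: [-180.0, 0.0, 89.8]
force: [-4.8, -3.2, 0.8]
grip_width: 0.0237
```

Call:
apply_moves --targets '[[[9,-5,0],[0,0,0]],[[17,-11,0],[0,0,0]]]'

```text
time_s: 13.7
tool_pos: [0.5323, -0.2597, 0.1104]
tool_rot: [-179.9, 0.0, 89.7]
force: [-7.3, -1.9, 3.2]
grip_width: 0.0235
```

Call:
apply_moves --targets '[[[5,-8,0],[0,0,0]],[[9,-17,0],[0,0,0]]]'

```text
time_s: 13.9
tool_pos: [0.5418, -0.2754, 0.1104]
tool_rot: [-180.0, -0.1, 89.8]
force: [-5.5, 2.2, 1.9]
grip_width: 0.0235
```

Call:
apply_moves --targets '[[[1,-10,0],[0,0,0]],[[1,-20,0],[0,0,0]]]'

```text
time_s: 14.1
tool_pos: [0.545, -0.2942, 0.1105]
tool_rot: [179.7, -0.1, 89.9]
force: [3.6, 3.1, -2.5]
grip_width: 0.0233
```

Call:
apply_moves --targets '[[[-2,-10,0],[0,0,0]],[[-5,-20,0],[0,0,0]]]'

```text
time_s: 14.3
tool_pos: [0.5434, -0.3062, 0.1105]
tool_rot: [179.5, -0.7, 90.1]
force: [11.8, 24.7, -2.2]
grip_width: 0.0234
```

Call:
apply_moves --targets '[[[2,3,0],[0,0,0]],[[3,5,0],[0,0,0]],[[3,5,0],[0,0,0]],[[3,5,0],[0,0,0]]]'

```text
time_s: 14.7
tool_pos: [0.5435, -0.3064, 0.1105]
tool_rot: [179.7, -0.3, 90.0]
force: [4.5, 7.3, -2.8]
grip_width: 0.0235
```

```bash
python3 - <<'E'
from h import *
from scipy.optimize import least_squares
P=np.array([[.4895,-.3429],[.4463,-.2815],[.4742,-.2476],[.4952,-.2431],[.516,-.2476],[.5323,-.2597],[.5418,-.2754],[.545,-.2942],[.5434,-.3062]])
o=env.get_obs();print(o["tool_pos"],o["tool_rot"],o["force"],o["grip_width"])
s=least_squares(lambda c:np.hypot(*(P-c).T)-.05,[.495,-.294]);print(s.x,s.fun.round(4))
for q in [*P,o["tool_pos"][:2]]: print(np.degrees(np.arctan2(*(q-s.x)[::-1])).round(1),end=" ")
E
```

```text
[ 0.54349826 -0.30643968  0.11048863] [179.72264976  -0.25465524  89.9646367 ] [ 4.48923844  7.25679767 -2.80523335] 0.023503709363266356
[ 0.49504093 -0.2930899 ] [ 0.0001  0.0001  0.     -0.      0.0001  0.     -0.     -0.      0.0001]
-96.3 166.6 114.6 89.8 65.3 41.9 20.7 -1.3 -15.2 -15.4
```

```bash
python3 arc.py -15.4 15 8 2 3; python3 arc.py 104.6 15 8; python3 arc.py 224.6 15 8; python3 arc.py 344.6 15 8
```

```text
[[[4, 16, 0], [0, 0, 0]], [[2, 29, 0], [0, 0, 0]], [[-3, 41, 0], [0, 0, 0]], [[-11, 51, 0], [0, 0, 0]], [[-21, 59, 0], [0, 0, 0]], [[-33, 64, 0], [0, 0, 0]], [[-46, 66, 0], [0, 0, 0]], [[-59, 65, 0], [0, 0, 0]]]
[[[-12, -5, 0], [0, 0, 0]], [[-23, -13, 0], [0, 0, 0]], [[-31, -23, 0], [0, 0, 0]], [[-36, -35, 0], [0, 0, 0]], [[-37, -48, 0], [0, 0, 0]], [[-36, -61, 0], [0, 0, 0]], [[-31, -73, 0], [0, 0, 0]], [[-23, -83, 0], [0, 0, 0]]]
[[[10, -8, 0], [0, 0, 0]], [[22, -13, 0], [0, 0, 0]], [[35, -15, 0], [0, 0, 0]], [[48, -13, 0], [0, 0, 0]], [[60, -8, 0], [0, 0, 0]], [[71, 0, 0], [0, 0, 0]], [[79, 10, 0], [0, 0, 0]], [[84, 22, 0], [0, 0, 0]]]
[[[2, 13, 0], [0, 0, 0]], [[0, 26, 0], [0, 0, 0]], [[-5, 38, 0], [0, 0, 0]], [[-13, 48, 0], [0, 0, 0]], [[-23, 56, 0], [0, 0, 0]], [[-35, 61, 0], [0, 0, 0]], [[-48, 63, 0], [0, 0, 0]], [[-61, 62, 0], [0, 0, 0]]]
```

Call:
apply_moves --targets '[[[4,16,0],[0,0,0]],[[2,29,0],[0,0,0]],[[-3,41,0],[0,0,0]],[[-11,51,0],[0,0,0]],[[-21,59,0],[0,0,0]],[[-33,64,0],[0,0,0]],[[-46,66,0],[0,0,0]],[[-59,65,0],[0,0,0]]]'

```text
time_s: 15.5
tool_pos: [0.4808, -0.2462, 0.1105]
tool_rot: [179.9, 0.2, 89.8]
force: [5.9, -7.9, -9.8]
grip_width: 0.0235
```

Call:
apply_moves --targets '[[[-12,-5,0],[0,0,0]],[[-23,-13,0],[0,0,0]],[[-31,-23,0],[0,0,0]],[[-36,-35,0],[0,0,0]],[[-37,-48,0],[0,0,0]],[[-36,-61,0],[0,0,0]],[[-31,-73,0],[0,0,0]],[[-23,-83,0],[0,0,0]]]'

```text
time_s: 16.3
tool_pos: [0.4574, -0.3274, 0.1104]
tool_rot: [-179.9, -0.1, 89.8]
force: [0.1, 3.8, -1.2]
grip_width: 0.0231
```

Call:
apply_moves --targets '[[[10,-8,0],[0,0,0]],[[22,-13,0],[0,0,0]],[[35,-15,0],[0,0,0]],[[48,-13,0],[0,0,0]],[[60,-8,0],[0,0,0]],[[71,0,0],[0,0,0]],[[79,10,0],[0,0,0]],[[84,22,0],[0,0,0]]]'

```text
time_s: 17.1
tool_pos: [0.5437, -0.3056, 0.1104]
tool_rot: [179.9, 0.0, 89.8]
force: [-1.5, -3.0, -2.3]
grip_width: 0.0234
```

Call:
apply_moves --targets '[[[2,13,0],[0,0,0]],[[0,26,0],[0,0,0]],[[-5,38,0],[0,0,0]],[[-13,48,0],[0,0,0]],[[-23,56,0],[0,0,0]],[[-35,61,0],[0,0,0]],[[-48,63,0],[0,0,0]],[[-61,62,0],[0,0,0]]]'

```text
time_s: 17.9
tool_pos: [0.4814, -0.246, 0.1105]
tool_rot: [179.8, 0.2, 89.7]
force: [7.8, -12.9, -12.5]
grip_width: 0.0233
```

Call:
apply_moves --targets '[[[-12,-5,0],[0,0,0]],[[-23,-13,0],[0,0,0]],[[-31,-23,0],[0,0,0]],[[-36,-35,0],[0,0,0]],[[-37,-48,0],[0,0,0]],[[-36,-61,0],[0,0,0]],[[-31,-73,0],[0,0,0]],[[-23,-83,0],[0,0,0]]]'

```text
time_s: 18.7
tool_pos: [0.4577, -0.3276, 0.1104]
tool_rot: [-179.9, -0.0, 89.7]
force: [-1.5, 3.6, -1.6]
grip_width: 0.0231
```

Call:
apply_moves --targets '[[[10,-8,0],[0,0,0]],[[22,-13,0],[0,0,0]],[[35,-15,0],[0,0,0]],[[48,-13,0],[0,0,0]],[[60,-8,0],[0,0,0]],[[71,0,0],[0,0,0]],[[79,10,0],[0,0,0]],[[79,10,0],[0,0,0]]]'

```text
time_s: 19.5
tool_pos: [0.5406, -0.3146, 0.1105]
tool_rot: [179.8, -0.1, 90.0]
force: [5.4, -0.5, -5.4]
grip_width: 0.0233
```

Call:
apply_moves --targets '[[[2,4,0],[0,0,0]],[[3,7,0],[0,0,0]],[[3,8,0],[0,0,0]],[[3,8,0],[0,0,0]]]'

```text
time_s: 19.9
tool_pos: [0.5426, -0.3094, 0.1106]
tool_rot: [179.7, 0.1, 89.8]
force: [7.0, -3.7, -7.9]
grip_width: 0.0235
```

```bash
cat > chk.py <<'E'
from h import *
c=np.array([.49504,-.29309])
o=env.get_obs();q=o["tool_pos"][:2]-c;print(o["tool_pos"],o["tool_rot"],o["force"],o["grip_width"],"ang",np.degrees(np.arctan2(q[1],q[0])),np.hypot(*q))
E
python3 chk.py
```

```text
[ 0.54257818 -0.30943638  0.11059553] [1.79710498e+02 8.20420294e-02 8.98125361e+01] [ 6.98713831 -3.73263645 -7.93418983] 0.02348551677115331 ang -18.975937234997012 0.05027009625993619
```

Call:
apply_moves --targets '[[[2,2,0],[0,0,0]],[[2,3,0],[0,0,0]],[[2,3,0],[0,0,0]],[[2,3,0],[0,0,0]]]'

```text
time_s: 20.3
tool_pos: [0.5435, -0.3062, 0.1105]
tool_rot: [179.8, 0.0, 89.8]
force: [3.8, -3.9, -6.6]
grip_width: 0.0237
```

```bash
python3 chk.py
```

```text
[ 0.54351437 -0.30615725  0.11054611] [1.79842714e+02 2.98240321e-02 8.97979602e+01] [ 3.83565987 -3.93678435 -6.58127134] 0.023667831542633667 ang -15.086622892949554 0.05020475558809177
```

Call:
apply_moves --targets '[[[1,-1,0],[0,0,0]],[[1,-1,0],[0,0,0]],[[1,-1,0],[0,0,0]],[[1,-1,0],[0,0,0]],[[1,-1,0],[0,0,0]]]'

```text
time_s: 20.8
tool_pos: [0.5435, -0.3062, 0.1105]
tool_rot: [-180.0, -0.1, 89.8]
force: [1.9, 1.9, -3.9]
grip_width: 0.0232
```

```bash
python3 chk.py; python3 - <<'E'
from h import *
t=env.read_camera("top");s=env.read_camera("side")
for q in("tote","jar","driver","phone"):
    print(q,[(round(r["conf"],2),np.round(r["rect"]).astype(int).tolist()) for r in env.regions_of(t,q)][:3])
a=cv2.resize(t["image"][150:340,120:440],(480,285));b=cv2.resize(s["image"][270:420,220:380],(304,285))
cv2.imwrite("pics/fin.png",np.hstack([a,b])[...,::-1])
E
```

```text
[ 0.54350505 -0.30619922  0.1104537 ] [-1.79995241e+02 -7.10299551e-02  8.98108897e+01] [ 1.94484684  1.85995999 -3.88207064] 0.023157534561694764 ang -15.13563393430085 0.05020669928471043
tote [(0.93, [61, 269, 182, 374]), (0.89, [153, 174, 217, 232])]
jar [(0.76, [343, 192, 363, 212])]
driver [(0.8, [297, 265, 311, 323])]
phone [(0.89, [200, 298, 261, 325])]
```

View pics/fin.png

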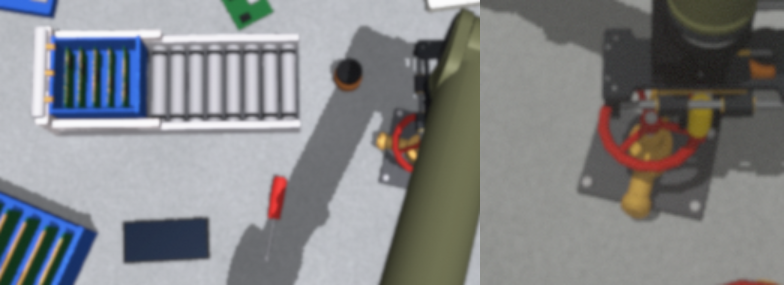

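The final picture shows the tote at the stop (left), the jar, screwdriver and phone in place, and the hand on the yellow handle (right).

```bash
python3 -c "
from cell import env
print(env.sign_off())"
```

```text
the job is handed in; nothing more can be done
None
```

The job is done and handed in at about 21 s of the 72 s allowed; the sign-off gave no verdict.

- **Tote:** I pushed the blue tote along the rollers until it stopped. The tool then stayed at y = 0.170 m while the push rose from 3 N to 9 N. The later top pictures show it square against the end stop and on the rollers.
- **Closing the valve:** I gripped the smaller valve's handle and turned it about 279° (0.78 turns) clockwise to the hard stop. It read −15.4° there, held against a push of about 8 N.
- **Backing off:** I then turned it two full turns counter-clockwise. It finished at −15.1°, about 0.3° past exactly two turns. I eased the tool force to about 2–4 N per axis so the wheel should not creep.
- **Grip:** The fingers are still closed on the handle at 23 mm with 25 N.
- **Phone, screwdriver and jar:** The final picture shows all three where they started. The network's box for the jar came out 2–5 pixels off its first reading, but its position in the picture matched, so I took that as detector noise.

No check failed. The two-turn figure comes from the measured tool position around the fitted hub, not from a direct reading of the wheel.

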